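# Set the indexing head to the marked division

## Task

Set the indexing head on the bench to the division marked by the tall peg: pull its dial up by the bar handle to unlock it, turn it until the brass pointer points at the tall peg, and push the dial fully back in so that it locks there. Let go of it, and leave the things lying around it where they are.

Things in the scene. Friction and masses are not known exactly. Their poses are not given: they have to be found in the camera images.
- index_head: Indexing head fixed to the bench, differently placed and turned each time: square foot 150 x 150 x 12 mm, on it a dark steel drum of 132 mm diameter with its top 28 mm above the bench and ten divisions, 36 degrees apart, ticked on it. Origin: centre of the underside, on the vertical axis of the dial; z up; the dial's brass pointer starts along its -x axis.
- tall_peg: Aluminium marker peg, 8 mm thick with a 14 mm ball head, fixed on the drum 56 mm from the dial's axis, top 54 mm above the bench. It marks the division wanted, 36 or 72 degrees to either side of the pointer's start; the three other such divisions have low aluminium buttons, 9 mm diameter, 4 mm high. Origin: centre of its foot.
- grip (a point): Middle of the dial's black bar handle, on the dial's axis, 74 mm above the bench with the dial in. The bar is parallel to the pointer, 60 mm long, 14 mm thick, from 62 to 91 mm above the bench (dial in); lip 19 mm wide on its top 5 mm. Below: 20 mm stem, round aluminium dial of 62 mm diameter, its top at 52 mm. x axis: along the bar, away from the pointer; z up.
- aim (a point): Point on the line of the dial's brass pointer, 56 mm from the dial's axis (10 mm beyond the pointer's tip), at the pointer's height: it lies over the foot of the peg or button pointed at. Moves with the dial.
- pull (a joint): Dial's pull-out, m: 0 fully in, 0.014 fully out (stop). 5 N pulls it up, 3 N pushes it down; friction keeps it where it is left. Below 0.008 pins under it lock it against turning; from 0.009 up it turns freely. It goes fully in only at a division; round-nosed pins centre it from up to about 8 degrees off if it is free to turn as it is pushed.
- turn (a joint): Angle of the dial on the indexing head, rad, positive counterclockwise seen from above, 0 at the start division; divisions every 0.628; end stops at -1.6 and 1.6. Turning takes about 0.03 N m when out; locked at a division it has about 0.04 rad of play either way.
- round_tin: Round aluminium tin, 66 mm diameter, 29 mm high, loose beside the indexing head; to be left where it is. Origin: centre of its underside.
- beeswax: Lump of beeswax, 34 x 48 x 22 mm, loose beside the indexing head; to be left where it is. Origin: centre of its underside.
- bead_jar_amber: Clear jar of amber beads with a lid, 57 mm diameter, 76 mm high, loose beside the indexing head; to be left where it is. Origin: centre of its underside.
- tweezers: Steel tweezers lying flat, 165 x 16 x 8 mm, loose beside the indexing head; to be left where it is. Origin: centre of its underside.
- bench_block: Flat polished steel block, 75 x 75 x 16 mm, loose beside the indexing head; to be left where it is. Origin: centre of its underside.
- needle_file_half: Thin needle file lying flat, 141 x 8 x 8 mm, loose beside the indexing head; to be left where it is. Origin: centre of its underside.

How it is judged:
By the outcome, as a careful person would: the job done as asked, in the order asked, and still so for the second after the job is handed in, with the robot touching nothing.
It also fails if it takes over 42 s, if anything falls off the work surface, if the arm or the gripper's body presses on something with over 40 N, if the wrist force passes 120 N, or if a joint passes its speed limit or range.

## Robot

A 6-joint arm with a two-finger parallel gripper is mounted at the origin on a cart in front of the work surface, level with it; the furniture and walls round the work are solid. World frame = base frame: x ahead of the robot, y to its left, z up, the work surface at z = 0. Lengths are in m, angles in rad, forces in N, time in s.
With the tool pointing down it reaches from about 0.275 to 0.825 m from the base axis. Payload 5.2 kg.
Tool frame: the origin (TCP) lies at the very end of the fingers, on their centre line; the grasp point (between the pads) lies 19 mm behind it (ctrl.tcp_to_grasp is the distance from the TCP to the grasp point, in m); z points along the fingers, y is the direction in which the jaws open and shut (so a half turn about z gives the same grasp; the last joint's range is limited). The gripper opens to 93 mm and grips with 3 to 60 N. Pads are 15 mm wide; open, the fingers measure 128 mm over their backs; the gripper's body (75 mm by 188 mm) begins 65 mm behind the grasp point.
Start: joints at [1.12, 0.259, 1.535, -0, 1.348, -0.203], TCP at [0.135, 0.533, 0.219] pointing down, gripper open.
Joint ranges: [-3.14, 3.14], [-0.91, 2.08], [0.19, 2.58], [-1.22, 4.36], [0.22, 2.71], [-3.12, 3.12]. Speed limits (rad/s): [2.57, 2.57, 3.14, 3.14, 3.14, 3.14].

## Interface

Orientations are given as a 3x3 rotation matrix whose columns are the frame's x, y, z axes.
In Python, from cell import ctrl gives the robot as it stands.
- The arm moves only by the tool servo_tool, never from a script. Its argument "series" is text: rows parted by semicolons, each of 5 numbers parted by spaces: the shift along the tool's x, y, z in mm, then the turn about the tool's z in degrees, then the opening, from -1 (shut) to 1 (fully open). A call has 1 to 12 rows; each row is the pose to reach, as a shift and turn from the pose commanded when the call began, along the tool's axes at that moment; what a row does not reach only later rows make up. A row lasts 1/12 s, in which the tool goes at most 41.7 mm and 7.16 degrees, less where a joint would pass 70% of its speed; a pose out of reach is approached as far as the arm can. A call with a gripper value outside its range is refused whole. The fingers move at their own pace and stop on an object; "newtons" is the grip in N (left out, the last holds). Time passes only in rows, so rows that repeat a pose let the fingers close. It gives the time, the measured TCP pose, the force and the opening at its end, in the units of the state.
- ctrl.read_state(): the state, without advancing time (a new reading comes with each control period).
- ctrl.get_image(name): name is "scene" or "top"; returns (picture, depth): 420x560x3 uint8, blue, green, red; 420x560 float32, m along the optical axis (not along the pixel's ray), 0 where there is no reading.
- ctrl.get_calibration(name): a dict with "intrinsics" (3x3 intrinsics, pixels), "camera_from_world" (4x4, takes a point from world to camera coordinates). Camera axes: x right, y down, z forward; pixel columns grow to the right and rows downward; lengths in m; the calibration is good to about 2 mm. A picture is of the moment at which its call begins. get_calibration takes no time and is no camera call.
- ctrl.close_job(): hands the job in, once; it reports no verdict.
The state is a dict: "t": time; "q": joint angles; "joint_velocities": joint speeds; "joint_efforts": joint torques, N m; "position": TCP position; "tcp_rot": TCP orientation; "force": force on the tool from outside, world axes, zero at the start; "wrist_torque": the same for the moment, N m; "width": finger opening in m.
Only numpy, scipy, OpenCV 4.12 (cv2) and the standard library are available. Lean on these libraries where they do the work, as an engineer would, in place of code of your own. Each camera call takes 0.05 s, during which the arm holds its last target. There are 200 camera calls.

## Working session

There is one attempt and no reset: what is moved stays moved. The work goes in short steps, Python scripts to look and compute and a tool call to move; the robot and the scene stay as the last step left them, time stands still between calls to the robot, and variables do not carry over. Pictures are saved under pics/ and viewed, about 8 in all and at most 12, crops included, and the job is handed in when it is done.

Besides the shell and the picture viewer there is one more tool, called after "Call:" as name(argument=value, ...) on one line, values as JSON. servo_tool: Moves the arm, as the interface text tells. Its arguments: {"type":"object","properties":{"series":{"type":"string"},"newtons":{"type":"number"}},"required":["series"]}

```bash
mkdir -p pics
cat > h.py <<'E'
import numpy as np, cv2
from cell import ctrl
def cloud(n):
    im,d=ctrl.get_image(n); c=ctrl.get_calibration(n)
    K=np.array(c["intrinsics"]); T=np.linalg.inv(np.array(c["camera_from_world"]))
    v,u=np.mgrid[:d.shape[0],:d.shape[1]]
    P=np.stack([(u-K[0,2])*d/K[0,0],(v-K[1,2])*d/K[1,1],d,np.ones_like(d)],-1)@T.T
    P[d==0]=np.nan
    return im,P[...,:3]
E
python3 - <<'E'
from h import *
for n in("top","scene"):
    im,P=cloud(n); cv2.imwrite(f"pics/{n}0.png",im); np.save(n+"0.npy",P)
s=ctrl.read_state(); print(s["t"],s["position"],s["tcp_rot"],s["width"],s["force"])
E
```

```text
0.1 [0.13467235 0.53274334 0.21790761] [[-9.69454264e-01  2.45271173e-01 -6.93906571e-04]
 [ 2.45271970e-01  9.69453126e-01 -1.51548807e-03]
 [ 3.01004358e-04 -1.63939220e-03 -9.99998611e-01]] 0.09301335678079921 [-0.17392439  0.09255483 -0.63079764]
```

View pics/top0.png

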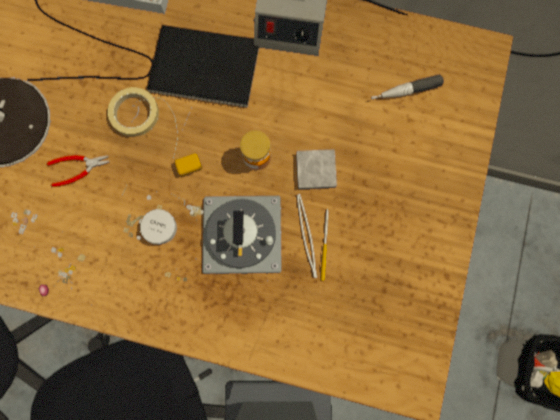

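View pics/scene0.png

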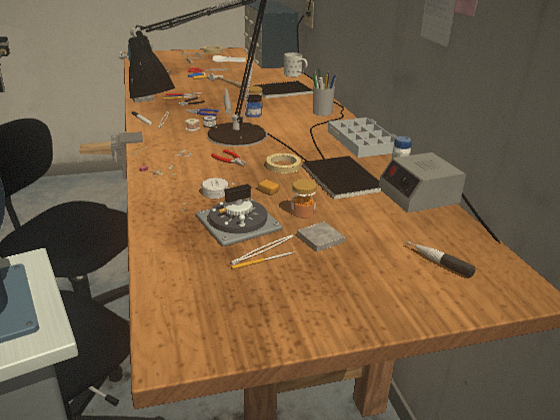

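The head is at about (241,235) in the top view, with the bar at about (238,227) and the pointer pointing down in the image. I'll zoom in and measure.

Run:
```python
from h import *
P=np.load("top0.npy"); im=cv2.imread("pics/top0.png")
cv2.imwrite("pics/topz.png",cv2.resize(im[180:290,165:345],None,fx=4.4,fy=4.4,interpolation=cv2.INTER_CUBIC))
sub=np.zeros(P.shape[:2],bool); sub[185:285,190:295]=1
z=P[...,2]
def rect(m,l):
    m=m&sub; p=P[m]; print(l,m.sum(),p.mean(0).round(4),cv2.minAreaRect(p[:,:2].astype(np.float32)))
rect((z>.082)&(z<.1),"bar")
rect((z>.022)&(z<.034),"drum")
rect((z>.006)&(z<.06),"foot")
for c in [(241,235),(268,240),(158,226),(255,150),(188,165),(317,169),(306,240),(325,245),(100,250),(400,250)]: print(c,P[c[1],c[0]].round(3))
c=ctrl.get_calibration("top");print(np.array(c["camera_from_world"]).round(3))
```

```text
bar 361 [0.5516 0.0578 0.09  ] ((0.551632821559906, 0.05761226266622543), (0.060025427490472794, 0.018021859228610992), 0.9434376955032349)
drum 2704 [0.5495 0.0581 0.0273] ((0.5519423484802246, 0.05851900950074196), (0.13021667301654816, 0.13062642514705658), 0.6358857750892639)
foot 5582 [0.5472 0.0563 0.0236] ((0.5518392324447632, 0.059538647532463074), (0.15010979771614075, 0.15216247737407684), 0.3521004319190979)
(241, 235) [0.536 0.052 0.092]
(268, 240) [0.532 0.006 0.053]
(158, 226) [0.563 0.214 0.03 ]
(255, 150) [0.697 0.03  0.075]
(188, 165) [0.684 0.163 0.022]
(317, 169) [ 0.678 -0.089  0.013]
(306, 240) [ 0.539 -0.066 -0.   ]
(325, 245) [ 0.529 -0.102  0.006]
(100, 250) [0.521 0.331 0.002]
(400, 250) [ 0.519 -0.247  0.   ]
[[-0.003 -1.    -0.004 -0.019]
 [-0.981  0.003 -0.196  0.585]
 [ 0.196  0.003 -0.981  0.88 ]
 [ 0.     0.     0.     1.   ]]
```

View pics/topz.png

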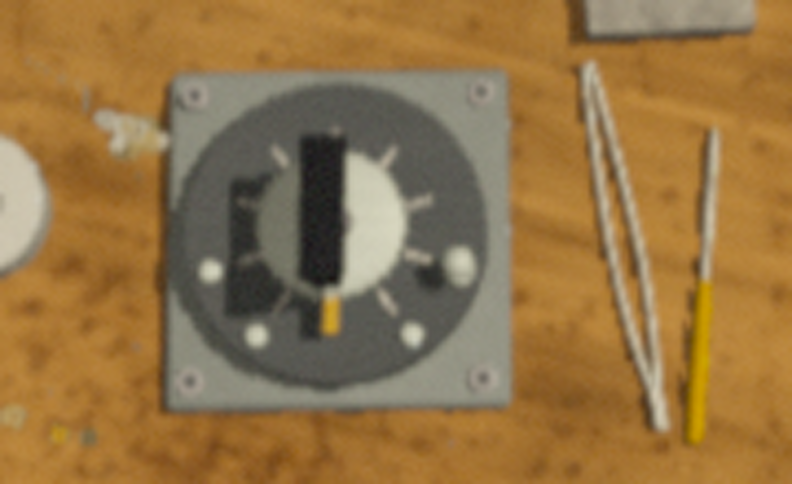

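Call:
servo_tool(series="-40 -27 0 -5 0;-80 -55 0 -10 0;-120 -82 0 -15 0;-160 -110 0 -15 0;-200 -137 0 -15 0;-240 -165 0 -15 0;-280 -192 0 -15 0;-320 -220 0 -15 0;-360 -247 0 -15 0;-400 -275 0 -15 -0.1;-440 -302 0 -15 -0.1;-480 -330 0 -15 -0.1")

```text
t: 1.1
position: [0.4657, 0.1558, 0.2185]
tcp_rot: [[-1.0, -0.014, -0.0], [-0.014, 1.0, 0.0], [0.0, 0.0, -1.0]]
force: [1.6, 1.1, 0.3]
width: 0.0422
```

```bash
cat >> h.py <<'E'
def go(x,y,z,yaw):
    "tool-frame shift (mm, deg) to TCP xyz with jaw axis at yaw deg"
    s=ctrl.read_state(); R=np.array(s["tcp_rot"]); p=np.array(s["position"])
    j=np.degrees(np.arctan2(R[1,1],R[0,1]))
    print("t",round(s["t"],2),"pos",p.round(4),"jaw",j.round(2),"w",round(s["width"],4),"F",np.round(s["force"],1))
    print("shift",((np.array([x,y,z])-p)@R*1000).round(1),"turn",-((yaw-j+180)%360-180))
E
python3 -c "
from h import *
go(.5518,.0582,.13,90.7)"
```

```text
t 1.1 pos [0.4657 0.1558 0.2185] jaw 90.79 w 0.0422 F [1.6 1.1 0.3]
shift [-84.8 -98.7  88.5] turn 0.08513894749654582
```

Call:
servo_tool(series="0 0 0 0 -0.1;0 0 0 0 -0.1;0 0 0 0 -0.1")

```text
t: 1.35
position: [0.4643, 0.1577, 0.2181]
tcp_rot: [[-1.0, -0.013, -0.002], [-0.013, 1.0, 0.0], [0.002, 0.0, -1.0]]
force: [0.3, 0.1, -0.2]
width: 0.0421
```

```bash
python3 -c "
from h import *
go(.5518,.0582,.13,90.7)"
```

```text
t 1.35 pos [0.4643 0.1577 0.2181] jaw 90.74 w 0.0421 F [ 0.3  0.1 -0.2]
shift [ -86.4 -100.7   87.9] turn 0.036502651783990814
```

Call:
servo_tool(series="-25 -30 10 0 -0.1;-50 -60 20 0 -0.1;-75 -88 30 0 -0.1;-86 -100 50 0 -0.1;-86 -100 75 0 -0.1;-86 -100 85 0 -0.1;-86 -100 85 0 -0.1;-86 -100 85 0 -0.1;-86 -100 85 0 -0.1")

```text
t: 2.1
position: [0.5525, 0.0602, 0.1351]
tcp_rot: [[-1.0, -0.016, 0.002], [-0.016, 1.0, -0.0], [-0.002, -0.0, -1.0]]
force: [0.3, 0.9, -0.4]
width: 0.042
```

Run:
```python
from h import *
im,P=cloud("top"); cv2.imwrite("pics/t1.png",cv2.resize(im[170:300,165:345],None,fx=2.2,fy=2.2,interpolation=cv2.INTER_CUBIC))
im2,_=cloud("scene"); a=cv2.resize(im2[140:280,170:350],None,fx=3,fy=3,interpolation=cv2.INTER_CUBIC)
cv2.imwrite("pics/s1.png",a)
go(.5518,.0582,.055,90.7)
```

```text
t 2.2 pos [0.553  0.0597 0.1354] jaw 90.89 w 0.0415 F [ 0.5 -0.2  1.3]
shift [ 1.4 -1.5 80.4] turn 0.18714223543648245
```

View pics/s1.png

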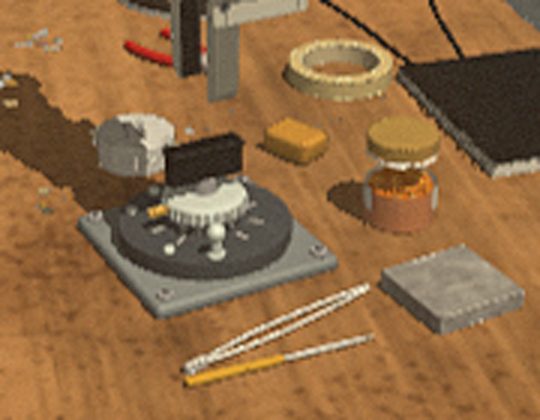

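The fingers (crop 185,75 and 222,100) straddle the bar from above, so I'll descend and close.

Call:
servo_tool(series="1 -1 15 0 -0.1;1 -1 30 0 -0.1;1 -1 45 0 -0.1;1 -1 60 0 -0.1;1 -1 70 0 -0.1;1 -1 77 0 -0.1;1 -1 79 0 -0.1;1 -1 79 0 -0.1;1 -1 79 0 -0.1")

```text
t: 2.95
position: [0.5519, 0.0579, 0.0554]
tcp_rot: [[-1.0, -0.014, 0.001], [-0.014, 1.0, -0.0], [-0.001, -0.0, -1.0]]
force: [-0.0, 0.1, 0.1]
width: 0.042
```

Call:
servo_tool(series="0 0 0 0 -1;0 0 0 0 -1;0 0 0 0 -1;0 0 0 0 -1;0 0 0 0 -1;0 0 0 0 -1;0 0 0 0 -1;0 0 0 0 -1", newtons=25)

```text
t: 3.62
position: [0.5516, 0.0578, 0.055]
tcp_rot: [[-1.0, -0.014, 0.001], [-0.014, 1.0, -0.0], [-0.001, -0.0, -1.0]]
force: [-0.2, -0.5, 3.4]
width: 0.0186
```

Call:
servo_tool(series="0 0 0 0 -1;0 0 0 0 -1;0 0 0 0 -1;0 0 0 0 -1")

```text
t: 3.95
position: [0.5516, 0.0578, 0.055]
tcp_rot: [[-1.0, -0.014, 0.001], [-0.014, 1.0, -0.0], [-0.001, -0.0, -1.0]]
force: [-0.5, -0.6, 5.0]
width: 0.0184
```

Call:
servo_tool(series="0 0 0 0 -1;0 0 -1 0 -1;0 0 -2 0 -1;0 0 -3 0 -1;0 0 -4 0 -1;0 0 -4 0 -1;0 0 -4 0 -1", newtons=40)

```text
t: 4.53
position: [0.5514, 0.0578, 0.0585]
tcp_rot: [[-1.0, -0.014, -0.0], [-0.014, 1.0, -0.0], [0.0, -0.0, -1.0]]
force: [2.8, -1.0, -4.9]
width: 0.0183
```

Run:
```python
from h import *
im2,P=cloud("scene"); a=cv2.resize(im2[170:260,190:310],None,fx=5,fy=5,interpolation=cv2.INTER_CUBIC)
cv2.imwrite("pics/s2.png",a)
go(.5518,.0582,.055,90.7)
```

```text
t 4.58 pos [0.5514 0.0578 0.0585] jaw 90.8 w 0.0183 F [ 2.7 -1.4 -4.3]
shift [-0.4  0.4  3.5] turn 0.1024689268090242
```

View pics/s2.png

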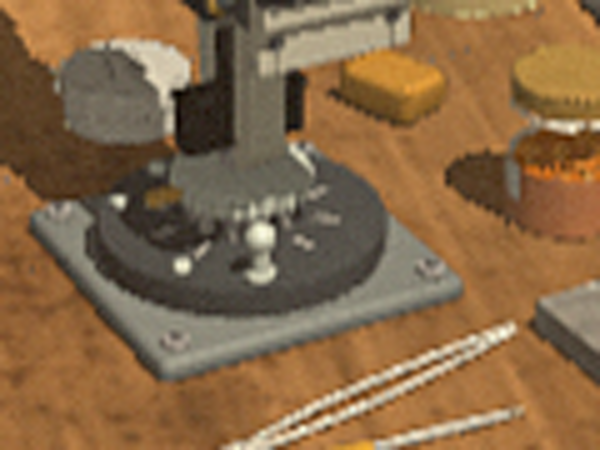

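The fingers hold the bar and the pull force is about 5 N, so the dial is moving with them. I'll pull it out to about 12 mm.

Call:
servo_tool(series="0 0 -2 0 -1;0 0 -4 0 -1;0 0 -6 0 -1;0 0 -8 0 -1;0 0 -9 0 -1;0 0 -9 0 -1;0 0 -9 0 -1")

```text
t: 5.17
position: [0.5515, 0.0579, 0.0681]
tcp_rot: [[-1.0, -0.014, 0.0], [-0.014, 1.0, -0.0], [-0.0, -0.0, -1.0]]
force: [2.1, -1.5, -1.0]
width: 0.0183
```

Run:
```python
from h import *
im2,P=cloud("top"); np.save("t3.npy",P); cv2.imwrite("pics/t3.png",im2)
P0=np.load("top0.npy")
# dial top height: pixels formerly on dial top (z~.052) within disc
m=(abs(P0[...,2]-.052)<.003)&(np.hypot(P0[...,0]-.5518,P0[...,1]-.0582)<.03)
z=P[...,2][m]; print(m.sum(),np.histogram(z,[.045,.05,.055,.058,.061,.064,.067,.07,.2]))
go(.5518,.0582,.055,90.7+72)
```

```text
392 (array([ 0,  0,  0,  1,  2,  2,  0, 19]), array([0.045, 0.05 , 0.055, 0.058, 0.061, 0.064, 0.067, 0.07 , 0.2  ]))
t 5.22 pos [0.5515 0.0578 0.0681] jaw 90.81 w 0.0183 F [ 0.8 -1.9  0.3]
shift [-0.3  0.4 13.1] turn -71.89351650841371
```

Call:
servo_tool(series="0 0 0 -4 -1;0 0 0 -8 -1;0 0 0 -13 -1;0 0 0 -18 -1;0 0 0 -18 -1")

```text
t: 5.63
position: [0.5514, 0.0582, 0.0681]
tcp_rot: [[-0.946, -0.325, 0.0], [-0.325, 0.946, 0.0], [-0.0, 0.0, -1.0]]
force: [1.3, 0.0, 0.4]
width: 0.0183
```

Run:
```python
from h import *
go(.5518,.058,.068,162.7); print(np.round(ctrl.read_state()["wrist_torque"],3))
```

```text
t 5.63 pos [0.5514 0.0582 0.0681] jaw 108.97 w 0.0183 F [1.3 0.  0.4]
shift [-0.3 -0.3  0.1] turn -53.7257866545296
[ 0.062 -0.156 -0.001]
```

Call:
servo_tool(series="0 0 0 -6 -1;0 0 0 -12 -1;0 0 0 -18 -1;0 0 0 -24 -1;0 0 0 -30 -1;0 0 0 -36 -1;0 0 0 -42 -1;0 0 0 -48 -1;0 0 0 -52 -1;0 0 0 -54 -1;0 0 0 -54 -1;0 0 0 -54 -1")

```text
t: 6.63
position: [0.5506, 0.0588, 0.0678]
tcp_rot: [[-0.299, -0.954, -0.001], [-0.954, 0.299, 0.001], [-0.001, 0.002, -1.0]]
force: [-1.6, 3.3, 3.0]
width: 0.0184
```

Run:
```python
from h import *
im2,P=cloud("scene"); a=cv2.resize(im2[170:260,190:310],None,fx=5,fy=5,interpolation=cv2.INTER_CUBIC)
cv2.imwrite("pics/s4.png",a)
go(.5518,.058,.055,162.7); print(np.round(ctrl.read_state()["wrist_torque"],3))
```

```text
t 6.68 pos [0.5506 0.0587 0.0677] jaw 162.65 w 0.0184 F [-1.5  3.9  2.4]
shift [ 0.3 -1.3 12.7] turn -0.04865727919013807
[0.937 0.457 0.005]
```

View pics/s4.png

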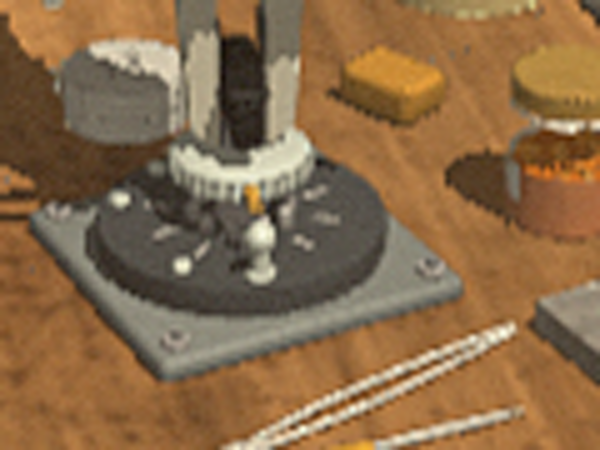

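The pointer (253,198) faces the tall peg (262,235). Next I'll push the dial in, centring the side load slightly as it goes.

Call:
servo_tool(series="0 -1 0 0 -1;0 -1 2 0 -1;0 -1 4 0 -1;0 -1 6 0 -1;0 -1 8 0 -1;0 -1 9 0 -1;0 -1 10 0 -1;0 -1 11 0 -1;0 -1 12 0 -1;0 -1 13 0 -1;0 -1 13 0 -1")

```text
t: 7.6
position: [0.5509, 0.0586, 0.0549]
tcp_rot: [[-0.297, -0.955, -0.003], [-0.955, 0.297, 0.002], [-0.001, 0.003, -1.0]]
force: [-5.0, 5.4, 7.0]
width: 0.0183
```

Run:
```python
from h import *
go(.5518,.058,.055,162.7); print(np.round(ctrl.read_state()["wrist_torque"],3))
```

```text
t 7.6 pos [0.5509 0.0586 0.0549] jaw 162.7 w 0.0183 F [-5.   5.4  7. ]
shift [ 0.3 -1.  -0.1] turn -0.003123388127562521
[1.219 1.025 0.039]
```

Call:
servo_tool(series="0 0 1 0 -1;0 0 2 0 -1;0 0 2 0 -1;0 0 2 0 -1")

```text
t: 7.93
position: [0.5511, 0.0586, 0.0547]
tcp_rot: [[-0.297, -0.955, -0.002], [-0.955, 0.297, 0.001], [-0.001, 0.002, -1.0]]
force: [-8.7, 6.1, 21.3]
width: 0.0184
```

It has bottomed: 21 N with no further travel. I'll relax, open and retreat straight up.

Call:
servo_tool(series="0 0 -2 0 -1;0 0 -2 0 -0.1;0 0 -2 0 -0.1;0 0 -2 0 -0.1;0 0 -2 0 -0.1;0 0 -2 0 -0.1;0 0 -2 0 -0.1;0 0 -2 0 -0.1")

```text
t: 8.6
position: [0.5524, 0.0574, 0.0545]
tcp_rot: [[-0.296, -0.955, -0.0], [-0.955, 0.296, -0.0], [0.0, 0.0, -1.0]]
force: [-0.0, 0.4, 0.3]
width: 0.0419
```

Call:
servo_tool(series="0 0 -10 0 -0.1;0 0 -25 0 -0.1;0 0 -45 0 -0.1;0 0 -65 0 -0.1;0 0 -85 0 -0.1;0 0 -110 0 -0.1;0 0 -135 0 -0.1;0 0 -150 0 -0.1;0 0 -150 0 -0.1;0 0 -150 0 -0.1")

```text
t: 9.43
position: [0.5528, 0.0575, 0.2057]
tcp_rot: [[-0.296, -0.955, 0.002], [-0.955, 0.296, -0.0], [-0.0, -0.002, -1.0]]
force: [0.0, 0.2, -0.3]
width: 0.0414
```

Run:
```python
from h import *
im2,P=cloud("scene"); a=cv2.resize(im2[160:275,190:350],None,fx=4.5,fy=4.5,interpolation=cv2.INTER_CUBIC)
cv2.imwrite("pics/s5.png",a)
im,Pt=cloud("top"); cv2.imwrite("pics/t5.png",im)
P0=np.load("scene0.npy")
for n,Q in(("before",P0),("after",P)):
    r=np.hypot(Q[...,0]-.5518,Q[...,1]-.0582)
    m=(r<.034)&(Q[...,2]>.08)&(Q[...,2]<.12); print(n,"bar top z",np.percentile(Q[m][:,2],[50,90,99]).round(4),cv2.minAreaRect(Q[m][:,:2].astype(np.float32)))
    m=(r>.012)&(r<.031)&(Q[...,2]>.046)&(Q[...,2]<.07); print("dial top",np.percentile(Q[m][:,2],[50,75,90]).round(4))
go(.5518,.058,.055,162.7)
```

```text
before bar top z [0.0903 0.0926 0.0938] ((0.5497645139694214, 0.055799730122089386), (0.0215859767049551, 0.060292456299066544), 87.7555160522461)
dial top [0.0524 0.0538 0.0657]
after bar top z [0.0914 0.0929 0.0943] ((0.5494954586029053, 0.05542546883225441), (0.06024643033742905, 0.018863605335354805), 72.6927490234375)
dial top [0.0522 0.0533 0.0547]
t 9.53 pos [0.5515 0.0576 0.2036] jaw 162.8 w 0.0419 F [0.5 0.6 0.4]
shift [ -0.5  -0.5 148.6] turn 0.09728476334223046
```

View pics/s5.png

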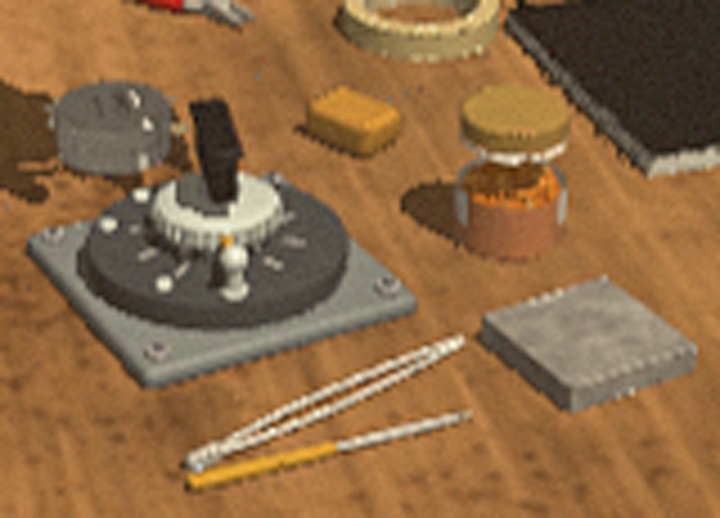

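The pointer (227,240) sits behind the peg's ball (233,257). The dial is back at its original height, the bar is at 72.7°, and the loose items haven't moved.

```bash
python3 -c "
from cell import ctrl
print(ctrl.close_job())"
```

```text
the job is handed in; nothing more can be done
None
```

The indexing head is set to the division marked by the tall peg and the job is handed in, at about 9.5 s on the robot's clock. I pulled the dial out about 13 mm by its bar, turned it 72° counterclockwise until the pointer faced the peg, and pushed it back in. I then let go and moved the gripper straight up.

**Fully in:** A final push reached 21 N with almost no further travel. Afterwards the dial's top measured 52 mm and the bar's top about 91 mm, against 52 mm and 90 mm at the start.

**Direction:** The bar measured 72.7°, against about 0.9° at the start. The last picture shows the pointer aimed at the tall peg.

**Surroundings:** By eye, nothing around the head had moved. The gripper was clear of everything, with its tip at about 204 mm.

No check failed. The fingers closed to 18 mm rather than 14 mm, so they held the bar by its lip. The grip showed no slip. I did not test the lock by trying to turn the dial afterwards.

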